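# Free the stuck cap of the thermometer sleeve

### The arm

A 7-joint arm with a two-finger parallel gripper is mounted at the origin on the work surface. World frame = base frame: x ahead of the robot, y to its left, z up, the work surface at z = 0. Lengths are in m, angles in rad, forces in N, time in s.
With the tool pointing down it reaches from about 0.425 to 0.875 m from the base axis. Payload 4.7 kg.
Tool frame: the origin (TCP) lies midway between the tips of the shut fingers; the grasp point (between the pads) lies 19 mm behind it; z points along the fingers, y is the line along which they close (so a half turn about z gives the same grasp; the last joint's range is limited). The gripper opens to 87 mm and grips with 3 to 60 N. Pads are 19 mm wide; open, the fingers measure 117 mm over their backs; the gripper's body (75 mm by 190 mm) begins 51 mm behind the grasp point.
Start: joints at [1.125, 0.321, -0.07, 1.45, 0.023, 1.371, -0.057], TCP at [0.288, -0.583, 0.192] pointing down, gripper open.
Joint ranges: [-2.86, 2.86], [-0.3, 2.09], [-1.38, 1.24], [0.06, 2.45], [-1.56, 4.7], [0.09, 2.05], [-2.69, 2.69]. Speed limits (rad/s): [2.57, 2.57, 3.14, 3.14, 3.14, 3.14, 3.14].

### API

Orientations are given as a rotation vector (axis times angle).
In Python, from bench import ctrl gives the robot as it stands. The module is installed in compiled form; this text tells all that it offers.
- The arm moves only by the shell command python3 -m handwheel 'ROWS' [FORCE]. ROWS is JSON, a list of rows, each a list of 7 numbers: the finger opening in m, from 0 to 0.087, then the shift along the tool's x, y, z in m, then the turn, a rotation vector about the tool's x, y, z in degrees. A call has 1 to 12 rows; each row shifts and turns the commanded pose from where the row before left it, along the tool's axes as they then stand; what a row does not reach is not made up. A row lasts 1/8 s, in which the tool goes at most 62.5 mm and 10.7 degrees, less where a joint would pass 70% of its speed; a pose out of reach is approached as far as the arm can. A call is refused whole if a number of a shift passes 0.0625 or a number of a turn 10.7, either way. A call with a gripper value outside its range is refused whole. The fingers move at their own pace and stop on an object; FORCE is the grip in N (left out, the last holds). Time passes only in rows, so rows that do not move let the fingers close. It gives the time, the measured TCP pose, the force, the opening and the grip force at its end, in the units of the state.
- ctrl.get_state(): the state, without advancing time (a new reading comes with each control period).
- ctrl.get_image(name): name is "scene" or "top" or "wrist"; returns (picture, depth): 384x512x3 uint8, blue, green, red; 384x512 float32, m along the optical axis (not along the pixel's ray), 0 where there is no reading.
- ctrl.camera_info(name): a dict with "intrinsics" (3x3 intrinsics, pixels), "R" (3x3) and "t" (3): a world point X has camera coordinates R X + t. Camera axes: x right, y down, z forward; pixel columns grow to the right and rows downward; lengths in m; the calibration is good to about 2 mm. A picture is of the moment at which its call begins: read the wrist's pose just before it. camera_info takes no time and is no camera call; for the wrist camera it gives the pose at the moment of the call.
- ctrl.close_job(): hands the job in; it is judged then, once.
The state is a dict: "time": time; "joint_positions": joint angles; "qd": joint speeds; "joint_torque": joint torques, N m; "position": TCP position; "tool_rot": TCP orientation; "ft_force": force on the tool from outside, world axes, zero at the start; "torque": the same for the moment, N m; "grip_width": opening from 0.0 (shut) to 1.0 (fully open); "grip_force": force on a finger pad.
Only numpy, scipy, OpenCV 4.12 (cv2) and the standard library are available. Lean on these libraries where they do the work, as an engineer would, in place of code of your own. Each camera call takes 0.05 s, during which the arm holds its last target. There are 200 camera calls.

### The job

The fluted cap on the taller of the two white thermometer sleeves is stuck: break it loose with a short hard twist anticlockwise (seen from above), then keep turning it until its hidden lugs come free and lift it off, without wrenching it upwards while it still holds, as the ceramic is brittle. Then lower it right way up onto the galvanized plate, gently and not dropped, and leave everything else where it is.

Things in the scene. Friction and masses are not known exactly. Their poses are not given: they have to be found in the camera images.
- sleeve: The taller thermometer sleeve, bolted down: upright white ceramic tube 54 mm in diameter, rim 110 mm above the shelf, on a round steel foot 90 mm wide and 8 mm high. Origin on its axis at the underside of the foot, z up. Its cap starts with its x axis parallel to the sleeve's. Over 40 N of contact load on it from the loosened cap (pull, push, sideways) breaks it; over 90 N while breaking loose.
- mouth (a point): Centre of the tall sleeve's rim, on its axis 110 mm above the shelf. In the 46 mm mouth, unseen: a ledge over the cap's lugs that allows 3 mm of lift, with two facing slots 1.3 to 2.6 rad anticlockwise of the stuck position (new every time). Within about 0.1 rad of them the cap lifts straight out; further on it is held again. Feel for them with light upward pulls of about 5 N.
- cap: The stuck aluminium cap, 0.14 kg: round fluted head 58 mm wide, 28 mm high, on a stem 24 mm wide, 30 mm long, with two lugs at its foot (along x, either side, 39 mm over both, 7 mm wide, 6 mm high). Origin on its axis at the foot of the stem, z up; head from z = 30 to 58 mm. On the sleeve the head rests on the rim, its origin 80 mm above the shelf.
- edge (a point): Point on the round side of the cap's head at mid-height, above one lug: 29 mm along the cap's x, 44 mm above its origin. Clockwise the cap is blocked; anticlockwise a spring catch resists over the first 0.4 rad with roughly 0.4 to 0.7 N m (a grip of about 35 N holds, a weak one slips) and snaps it on to 0.7 rad; then it turns nearly freely and stays at any angle. Regrasp to turn far.
- plate: The galvanized damper plate, a flat loose plate 180 x 140 mm (its x and y) and 6 mm thick, 1.1 kg, lying bare on the shelf. Origin at the centre of its underside, z up.
- short_sleeve: The shorter sleeve, a bystander: same foot, tube and fluted head, but its head's top is only 80 mm above the shelf. Loose, 0.6 kg. Origin on its axis at its underside.
- door_handle: Bystander: a red plastic bow handle 150 mm long (its x), 48 mm high. Origin at the centre of its underside.
- bumper: Bystander: a grey rubber bumper, a blunt cone 48 mm in diameter and 30 mm high. Origin at the centre of its underside.
- cup: Bystander: an open steel cup 72 mm in diameter and 85 mm high. Origin at the centre of its underside.
Not all that is in view belongs to the job. Leave any orange or yellow look-alike of the plate alone.

How it is judged:
On the way, in this order (a step that is already met when the one before it is completed fails the run):
1. the cap is broken loose: turned well past its catch while still seated in the sleeve (x of edge in the frame of sleeve below 0.02 m and z of cap in the frame of sleeve below 0.086 m), for 0.05 s.
2. the cap is lifted clear of the sleeve (z of cap in the frame of sleeve above 0.115 m and contact force between cap and sleeve below 0.1 N), for 0.1 s.
3. the cap stands on the plate while still held by the fingers, so it was not dropped (x of cap in the frame of plate between -0.07 and 0.07 m and y of cap in the frame of plate between -0.05 and 0.05 m and z of cap in the frame of plate between 0.003 and 0.01 m and angle between cap's own z axis and vertical below 0.1 rad and contact force between the fingers and cap above 0.5 N and contact force between cap and plate above 0.3 N), for 0.05 s.
At the end, for the whole second after the job is handed in: The cap stands released and at rest on the plate, upright within 0.1 rad, its axis within 70 mm (plate x) and 50 mm (plate y) of the plate's centre, so that its whole foot is on the plate (x of cap in the frame of plate between -0.07 and 0.07 m and y of cap in the frame of plate between -0.05 and 0.05 m and z of cap in the frame of plate between 0.003 and 0.01 m and angle between cap's own z axis and vertical below 0.1 rad and linear speed of cap below 0.02 m/s and contact force between cap and plate above 0.3 N); the robot touches nothing.
It fails at once if the brittle sleeve was overloaded: over 90 N of contact load from the cap, or over 40 N once it is loose (contact force between cap and sleeve above 90 N or (x of edge in the frame of sleeve below 0.02 m and contact force between cap and sleeve above 40 N)).
It fails at once if the cap was put down hard: more than 30 N on the plate (contact force between cap and plate above 30 N).
It fails at once if the plate was shifted by more than 30 mm (distance of plate from where it was at the start of the episode above 0.03 m).
It fails at once if the short sleeve, door handle, bumper or cup was moved by more than 20 mm (distance of any of short_sleeve, door_handle, bumper, cup from where it was at the start of the episode above 0.02 m).
It also fails if it takes over 70 s, if anything falls off the work surface, if the arm or the gripper's body presses on something with over 40 N, if the wrist force passes 120 N, or if a joint passes its speed limit or range.

## Working session

There is one attempt and no reset: what is moved stays moved. The work goes in short steps, Python scripts to look and compute and a shell command to move; the robot and the scene stay as the last step left them, time stands still between calls to the robot, and variables do not carry over. Pictures are saved under pics/ and viewed, at most 10 in all, crops included, and the job is handed in when it is done.

```bash
mkdir -p pics
cat > h.py <<'E'
import numpy as np, cv2
from bench import ctrl
from scipy.spatial.transform import Rotation as Ro
def snap(n,f):
    ci=ctrl.camera_info(n); im,d=ctrl.get_image(n); cv2.imwrite(f'pics/{f}.png',im); np.savez(f'pics/{f}.npz',d=d,K=ci['intrinsics'],R=ci['R'],t=ci['t']); return im,d
def pt(f,u,v,r=1):
    z=np.load(f'pics/{f}.npz'); d=z['d'][v-r:v+r+1,u-r:u+r+1]; d=np.median(d[d>0]) if (d>0).any() else 0
    return z['R'].T@(d*np.linalg.inv(z['K'])@[u,v,1]-z['t'])
E
python3 - <<'E'
from h import *
a,_=snap('scene','s0'); b,_=snap('top','t0')
s=ctrl.get_state(); print(s['position'],s['tool_rot'],s['ft_force'],s['time'])
for n in('scene','top','wrist'):
    c=ctrl.camera_info(n); print(n,np.round(-np.array(c['R']).T@c['t'],3),np.round(c['R'],2).tolist())
E
```

```text
[ 0.28814667 -0.58203327  0.19147469] [-3.05733751e+00 -7.15524533e-01  7.37778180e-04] [-0.20344317  0.6805573  -0.02037456] 0.1
scene [ 0.972 -0.598  0.785] [[0.76, 0.65, 0.0], [0.46, -0.53, -0.71], [-0.47, 0.54, -0.7]]
top [ 0.385 -0.079  1.446] [[-0.01, -1.0, -0.0], [-1.0, 0.01, -0.1], [0.1, 0.0, -1.0]]
wrist [ 0.364 -0.545  0.384] [[0.44, -0.9, -0.0], [-0.85, -0.42, 0.3], [-0.27, -0.13, -0.95]]
```

View pics/t0.png

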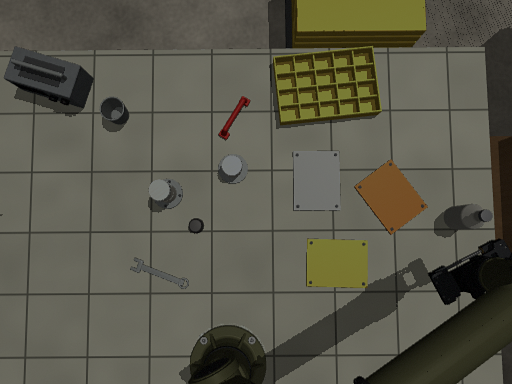

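View pics/s0.png

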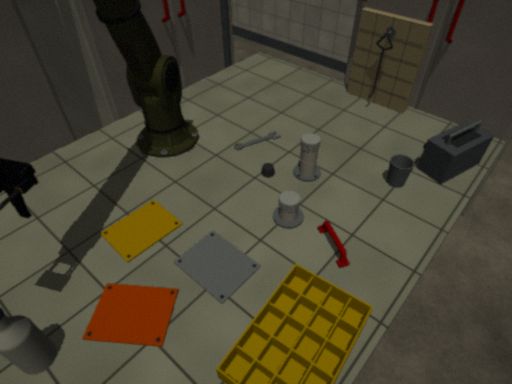

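The top view shows the tall sleeve's head at about (159,190) with its foot at (166,194), the short sleeve at (232,168) and the grey plate at (316,180). In the scene view the tall sleeve is at (310,140) and the plate at (217,265).

Run:
```python
from h import *
def cloud(f):
    z=np.load(f'pics/{f}.npz'); d=z['d']; v,u=np.indices(d.shape)
    P=np.einsum('ij,jvu->ivu',np.linalg.inv(z['K']),np.stack([u,v,np.ones_like(u)])*d)
    return np.einsum('ji,jvu->vui',z['R'],P-z['t'][:,None,None]),d>0
for f,w in(('t0',(130,165,185,215)),('s0',(285,125,335,190))):
    P,ok=cloud(f); Q=P[w[1]:w[3],w[0]:w[2]][ok[w[1]:w[3],w[0]:w[2]]]
    T=Q[Q[:,2]>0.128]; h=np.median(T[:,2]); T=T[abs(T[:,2]-h)<.005]
    c,r=cv2.minEnclosingCircle(T[:,:2].astype(np.float32)); print(f,'head',len(T),h,T[:,:2].mean(0),c,r, np.hypot(*c))
    if f=='s0':
        S=Q[(Q[:,2]>.02)&(Q[:,2]<.1)]; print('tube', S.mean(0))
for f,w in(('t0',(288,145,346,215)),('s0',(172,228,262,304))):
    P,ok=cloud(f); im=cv2.imread(f'pics/{f}.png').astype(int)
    m=np.zeros(ok.shape,bool); m[w[1]:w[3],w[0]:w[2]]=1
    m&=ok&(abs(im[...,0]-im[...,2])<14) if f=='t0' else ok&(im[...,0]>=im[...,2]-3)&(im[...,0]>60)
    if f=='t0': m&=(im[...,2]-im[...,0]<8)
    _,l,st,_=cv2.connectedComponentsWithStats(m.astype(np.uint8)); k=1+st[1:,4].argmax(); Q=P[l==k]
    print(f,'plate',st[k],np.median(Q[:,2]),cv2.minAreaRect(Q[:,:2].astype(np.float32)))
for c in ((294,151),(339,151),(340,210),(294,210)): print(pt('t0',*c))
for c in ((177,263),(213,233),(257,266),(221,300)): print(pt('s0',*c))
print('floor',pt('t0',200,290),pt('s0',250,180), 'short',pt('t0',232,162),'bumper',pt('t0',196,226),'cup',pt('t0',113,104),'handle',pt('t0',225,135),pt('t0',247,100),'foot',pt('t0',176,195))
```

```text
t0 head 331 0.13890111606998248 [0.50176562 0.17914541] (0.501490592956543, 0.1790079027414322) 0.029616819694638252 0.5324815903557523
s0 head 193 0.13904900753931376 [0.49846629 0.17617545] (0.4950355291366577, 0.17623762786388397) 0.0326865017414093 0.5254710996645767
tube [0.50755564 0.161172   0.0611611 ]
t0 plate [ 292  150   49   61 2812] 0.0071211060870235154 ((0.5385576486587524, -0.2681262493133545), (0.1828162521123886, 0.14313384890556335), 0.13251833617687225)
s0 plate [ 179  232   80   70 1977] 0.007188010114568155 ((0.5335246324539185, -0.26915597915649414), (0.1370871365070343, 0.17844551801681519), 89.84476470947266)
[ 0.62686656 -0.20220627  0.00692407]
[ 0.62663905 -0.33927366  0.00173964]
[ 0.44746767 -0.33769783  0.00263468]
[ 0.44853961 -0.19978916  0.00222806]
[ 0.45599406 -0.3350798   0.00749611]
[ 0.45428607 -0.20533856  0.00787351]
[ 0.61809188 -0.20622945  0.00637008]
[ 0.61648982 -0.33415798  0.00618074]
floor [ 0.21387489  0.08209025 -0.00074057] [0.38018965 0.02967351 0.00121736] short [ 0.58387574 -0.01774932  0.08142079] bumper [0.4025452  0.09096947 0.02981489] cup [0.76814498 0.33971654 0.03862759] handle [0.67507289 0.00582085 0.01994343] [ 0.78260392 -0.06109119  0.01853826] foot [0.49558273 0.15313184 0.01319787]
```

```bash
python3 -m handwheel '[[0.087,0.02,-0.022,-0.02,0,0,0],[0.087,0.04,-0.0445,-0.005,0,0,0],[0.087,0.04,-0.0445,-0.005,0,0,0],[0.087,0.04,-0.0445,-0.005,0,0,0],[0.087,0.04,-0.0445,-0.005,0,0,0],[0.087,0.04,-0.0445,-0.005,0,0,0],[0.087,0.04,-0.0445,-0.005,0,0,0],[0.087,0.04,-0.0445,-0.005,0,0,0],[0.087,0.04,-0.0445,-0.005,0,0,0],[0.087,0.04,-0.0445,-0.005,0,0,0],[0.087,0.04,-0.0445,-0.005,0,0,0],[0.087,0.02,-0.022,0,0,0,0]]'; python3 -c "
from h import *
s=ctrl.get_state();print(s['joint_positions'],s['qd'],s['tool_rot'])"
```

```text
time: 1.6
position: [0.4659, 0.0549, 0.2628]
tool_rot: [-3.057, -0.723, -0.002]
ft_force: [-0.3, 0.1, -0.3]
grip_width: 1.003
grip_force: 0.0
[ 0.59914544 -0.08854522 -0.71567166  1.74424034 -0.05864353  1.4634378
 -1.21451168] [-0.19460524  0.22449407 -0.30452778 -0.15979188  0.13793463 -0.01889803
 -0.56235781] [-3.05706464e+00 -7.23268129e-01 -1.59447298e-03]
```

```bash
python3 -m handwheel '[[0.087,0.0425,-0.045,0,0,0,0],[0.087,0.043,-0.05,0,0,0,0],[0.087,0,0,0,0,0,10],[0.087,0,0,0,0,0,10],[0.087,0,0,0,0,0,10],[0.087,0,0,0,0,0,10],[0.087,0,0,0,0,0,0],[0.087,0,0,0,0,0,0]]'; python3 -c "
from h import *
s=ctrl.get_state();print(s['joint_positions'],s['qd'],s['tool_rot'])
im,d=snap('wrist','w0'); cv2.imwrite('pics/w0b.png',cv2.resize(im,None,fx=1.5,fy=1.5))
print(Ro.from_rotvec(s['tool_rot']).as_matrix())"
```

```text
time: 2.6
position: [0.4992, 0.1707, 0.2622]
tool_rot: [3.12, -0.369, -0.001]
ft_force: [0.2, 0.7, 0.2]
grip_width: 1.002
grip_force: 0.0
[ 0.41800362  0.08607264 -0.83999498  1.61870417  0.06438597  1.46601633
 -2.23310856] [ 0.00092717 -0.00138009 -0.00155435 -0.00269288 -0.00040799 -0.00359554
 -0.00984665] [ 3.11965595e+00 -3.68877659e-01 -6.14433846e-04]
[[ 9.72422653e-01 -2.33225243e-01 -4.12402786e-04]
 [-2.33225323e-01 -9.72422709e-01 -1.56385655e-04]
 [-3.64556752e-04  2.48255726e-04 -9.99999903e-01]]
```

View pics/w0b.png

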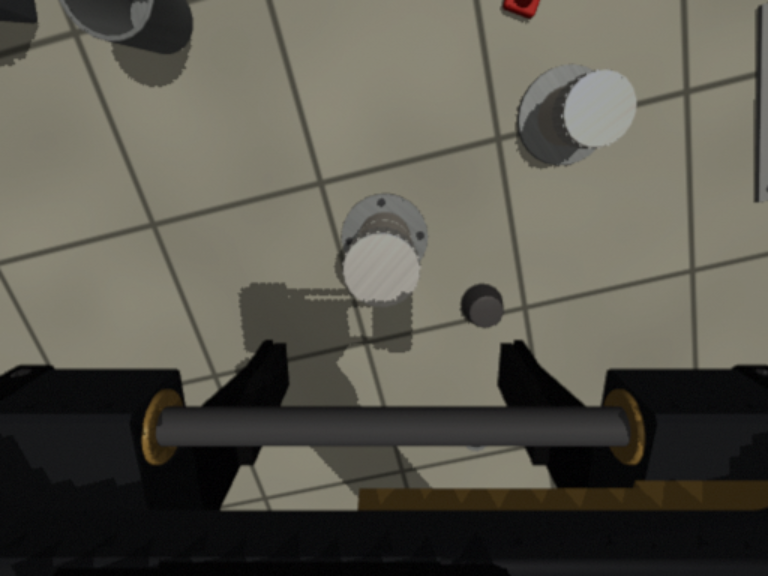

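The wrist view shows the cap's disc head centred at about (381,267) in the enlarged picture, (254,178) in the original. Both fingers are open and nothing is close to them.

```bash
cat >> h.py <<'E'
def cloud(f):
    z=np.load(f'pics/{f}.npz'); d=z['d']; v,u=np.indices(d.shape)
    P=np.einsum('ij,jvu->ivu',np.linalg.inv(z['K']),np.stack([u,v,np.ones_like(u)])*d)
    return np.einsum('ji,jvu->vui',z['R'],P-z['t'][:,None,None]),d>0
def head(f,w,lo,hi):
    P,ok=cloud(f); Q=P[w[1]:w[3],w[0]:w[2]][ok[w[1]:w[3],w[0]:w[2]]]
    T=Q[(Q[:,2]>lo)&(Q[:,2]<hi)]; h=np.median(T[:,2]); T=T[abs(T[:,2]-h)<.003]
    c,r=cv2.minEnclosingCircle(T[:,:2].astype(np.float32)); return len(T),h,T.mean(0)[:2],c,r
def totool(w):
    s=ctrl.get_state(); return Ro.from_rotvec(s['tool_rot']).as_matrix().T@(np.array(w)-s['position'])
E
python3 - <<'E'
from h import *
n,h,m,c,r=head('w0',(215,140,290,215),.12,.155); print(n,h,m,c,r)
print('tool vec',totool([*((m+c)/2),h]))
print('tube', [pt('w0',254,v) for v in (146,150)])
print('foot bolts',[pt('w0',u,v) for u,v in((254,135),(280,157),(232,161))])
E
```

```text
1982 0.13808961707852857 [0.50008309 0.18017231] (0.49931788444519043, 0.1806178241968155) 0.02981036901473999
tool vec [-0.00178854 -0.00957691  0.12420784]
tube [array([0.52512681, 0.17572939, 0.05909598]), array([0.52502689, 0.1748591 , 0.09271223])]
foot bolts [array([0.53442338, 0.17470373, 0.01116452]), array([0.49262602, 0.14378154, 0.01113884]), array([0.50375601, 0.21738278, 0.01102751])]
```

```bash
python3 -m handwheel '[[0.087,-0.001,-0.0094,0.03,0,0,0],[0.087,0,0,0.04,0,0,0],[0.087,0,0,0.03,0,0,0],[0.087,0,0,0.01,0,0,0],[0.087,0,0,0,0,0,0]]'; python3 -c "
from h import *
print(totool([.5003,.18,.108]))
im,d=snap('wrist','w1'); cv2.imwrite('pics/w1b.png',cv2.resize(im,None,fx=1.5,fy=1.5));
n,h,m,c,r=head('w1',(160,120,360,380),.128,.15); print(n,h,m,c,r)"
```

```text
time: 3.28
position: [0.5006, 0.18, 0.1525]
tool_rot: [3.119, -0.372, -0.001]
ft_force: [-1.4, 1.0, 1.1]
grip_width: 0.997
grip_force: 0.0
[-2.31739700e-04  9.35762343e-05  4.45040652e-02]
4144 0.13814311805454643 [0.50058802 0.17995706] (0.49973562359809875, 0.18006527423858643) 0.029639555141329765
```

View pics/w1b.png

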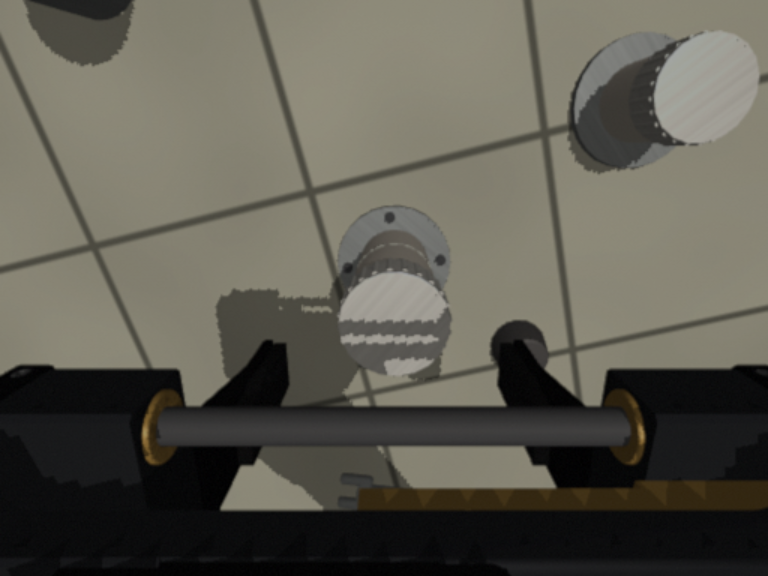

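The cap's head at about (395,325) lies midway between the fingertips at (278,350) and (508,350), so I will go down and close lightly first.

```bash
python3 -m handwheel '[[0.087,0,0,0.024,0,0,0],[0.087,0,0,0.02,0,0,0],[0.087,0,0,0,0,0,0]]' && python3 -m handwheel '[[0.05,0,0,0,0,0,0],[0.05,0,0,0,0,0,0],[0.05,0,0,0,0,0,0],[0.05,0,0,0,0,0,0]]' 8; python3 -c "
from h import *
s=ctrl.get_state();print(s['joint_positions'],s['torque'],totool([.5003,.18,.108]))"
```

```text
time: 3.7
position: [0.4998, 0.1797, 0.1075]
tool_rot: [3.119, -0.373, -0.003]
ft_force: [0.0, 0.5, 0.7]
grip_width: 0.997
grip_force: 0.0
time: 4.2
position: [0.5008, 0.1801, 0.1087]
tool_rot: [3.119, -0.373, 0.001]
ft_force: [-0.4, 0.2, -0.1]
grip_width: 0.637
grip_force: 0.0
[ 0.36346386  0.21385132 -0.83885546  1.82700787  0.17225156  1.17535531
 -2.33990287] [0.0920736  0.02031338 0.03114804] [-0.00042357  0.00020366  0.00071647]
```

```bash
python3 -m handwheel '[[0.03,0,0,0,0,0,0],[0.03,0,0,0,0,0,0],[0.03,0,0,0,0,0,0]]' 10
```

```text
time: 4.58
position: [0.5006, 0.18, 0.1084]
tool_rot: [3.119, -0.374, 0.0]
ft_force: [0.6, -0.4, 0.4]
grip_width: 0.372
grip_force: 0.0
```

```bash
python3 -c "
from h import *
im,d=snap('wrist','w2'); b,_=snap('scene','s2'); cv2.imwrite('pics/c2.png',np.hstack([im[100:384,100:420],cv2.resize(b[80:222,230:390],(320,284))]))
n,h,m,c,r=head('w2',(160,120,360,380),.128,.15); print(n,h,m,c,r)"
```

```text
4216 0.13817086576622317 [0.50548187 0.17889545] (0.5021528005599976, 0.1794731169939041) 0.0293732900172472
```

View pics/c2.png

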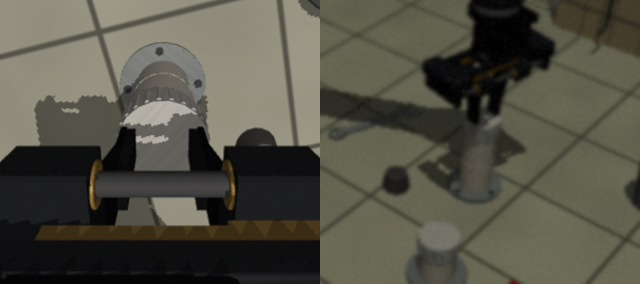

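```bash
python3 -c "
from h import *
z=np.load('pics/w2.npz');K,R,t=z['K'],z['R'],z['t']; s=ctrl.get_state(); M=Ro.from_rotvec(s['tool_rot']).as_matrix()
pr=lambda X:(lambda c:(np.round(c[:2]/c[2],0),c[2]))(K@(R@X+t))
for o in ([0,0,0],[0,.016,0],[0,-.016,0],[0,0,-.019]): print(o,pr(s['position']+M@np.array(o)))
for v in range(225,300,8): print(v,[np.round(pt('w2',u,v,0),3).tolist() for u in (222,228,265,296,302)])
a=cv2.imread('pics/w2.png')[190:330,180:350];b=cv2.imread('pics/s2.png')[90:200,260:360]
cv2.imwrite('pics/c3.png',np.hstack([cv2.resize(a,(420,346),interpolation=2),cv2.resize(b,(315,346),interpolation=2)]))
print(s['grip_width'],s['grip_force'])"
```

```text
[0, 0, 0] (array([262., 222.]), np.float64(0.20885779857300665))
[0, 0.016, 0] (array([284., 222.]), np.float64(0.20885211592304367))
[0, -0.016, 0] (array([240., 222.]), np.float64(0.2088634812229696))
[0, 0, -0.019] (array([262., 234.]), np.float64(0.19076130905592664))
225 [[0.517, 0.201, 0.138], [0.517, 0.198, 0.138], [0.511, 0.176, 0.138], [0.507, 0.157, 0.138], [0.506, 0.154, 0.138]]
233 [[0.517, 0.2, 0.149], [0.514, 0.197, 0.145], [0.506, 0.177, 0.138], [0.505, 0.159, 0.145], [0.506, 0.155, 0.149]]
241 [[0.516, 0.199, 0.158], [0.514, 0.196, 0.156], [0.501, 0.178, 0.139], [0.505, 0.16, 0.156], [0.506, 0.157, 0.159]]
249 [[0.514, 0.199, 0.164], [0.514, 0.195, 0.164], [0.495, 0.18, 0.139], [0.506, 0.161, 0.165], [0.505, 0.158, 0.165]]
257 [[0.515, 0.197, 0.173], [0.514, 0.194, 0.173], [0.49, 0.181, 0.139], [0.506, 0.162, 0.173], [0.506, 0.159, 0.174]]
265 [[0.514, 0.196, 0.18], [0.512, 0.194, 0.177], [0.485, 0.182, 0.139], [0.505, 0.162, 0.179], [0.505, 0.16, 0.18]]
273 [[0.535, 0.185, 0.222], [0.535, 0.183, 0.223], [0.533, 0.172, 0.223], [0.53, 0.162, 0.223], [0.53, 0.16, 0.223]]
281 [[0.535, 0.184, 0.226], [0.534, 0.183, 0.225], [0.531, 0.172, 0.225], [0.529, 0.163, 0.225], [0.529, 0.161, 0.225]]
289 [[0.532, 0.185, 0.226], [0.532, 0.183, 0.226], [0.529, 0.173, 0.226], [0.527, 0.163, 0.227], [0.527, 0.162, 0.226]]
297 [[0.502, 0.199, 0.188], [0.498, 0.198, 0.182], [0.357, 0.211, 0.0], [0.493, 0.166, 0.186], [0.494, 0.163, 0.188]]
0.35497633446516585 0.040424696130685334
```

View pics/c3.png

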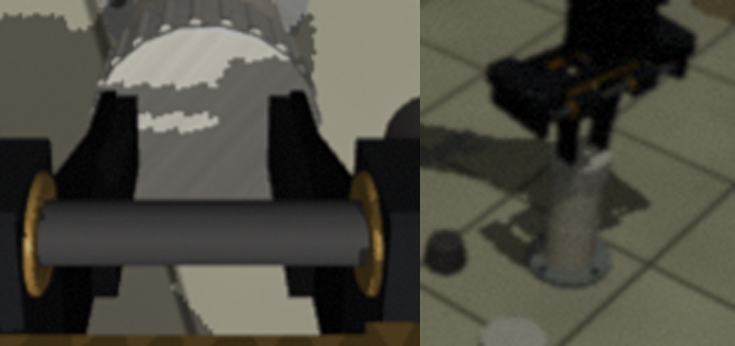

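The close-up shows the fingertips at (115,95) and (290,95) sitting over the cap's top face rather than beside it. They are higher than the reported TCP implies, so I'll measure them from the depth pictures.

```bash
python3 -c "
from h import *
s=ctrl.get_state(); M=Ro.from_rotvec(s['tool_rot']).as_matrix()
# tool pose per pic
for f,p in (('w0',[.4992,.1707,.2622]),('w1',[.5006,.18,.1525]),('w2',s['position'])):
    P,ok=cloud(f); T=(P-np.array(p))@M
    m=ok&(abs(T[...,0])<.03)&(abs(T[...,1])<.07)&(T[...,2]>-.12)&(T[...,2]<.03)
    im=cv2.imread(f'pics/{f}.png').max(2); m&=im<60
    for sgn in (-1,1):
        q=T[m&(T[...,1]*sgn>0)]; v=np.sort(q[:,2])
        tip=q[q[:,2]>np.percentile(q[:,2],99)-.002]
        print(f,sgn,len(q),'tip z pct',np.round(np.percentile(q[:,2],[50,90,97,99,100]),4),np.round(tip.mean(0),4))
    c=ctrl.camera_info('wrist')
print(M.T@(-np.array(c['R']).T@c['t']-s['position']), s['position'])
"
```

```text
w0 -1 5132 tip z pct [-0.1025 -0.0491 -0.0363 -0.0324 -0.0298] [ 0.0047 -0.046  -0.0323]
w0 1 4276 tip z pct [-0.0979 -0.0482 -0.0373 -0.0336 -0.0308] [ 0.0054  0.0452 -0.0337]
w1 -1 4770 tip z pct [-0.0995 -0.0481 -0.036  -0.0323  0.023 ] [ 0.0048 -0.0458 -0.0317]
w1 1 4083 tip z pct [-0.0944 -0.0461 -0.0357 -0.0323 -0.029 ] [ 0.0068  0.0454 -0.0323]
w2 -1 2119 tip z pct [-0.077  -0.0437 -0.035  -0.0322 -0.0088] [ 0.0067 -0.0196 -0.0319]
w2 1 2216 tip z pct [-0.0791 -0.0451 -0.0358 -0.0331 -0.0299] [ 0.0071  0.019  -0.0332]
[ 0.08392239 -0.00024461 -0.19243756] [0.50056897 0.18009749 0.10841701]
```

Every picture puts the tips 30 mm behind the reported TCP, so the pads are at about tool z −49 mm. I will open, then go down to a reported z of about 0.079.

```bash
python3 -m handwheel '[[0.087,0,0,-0.01,0,0,0],[0.087,0,0,0,0,0,0],[0.087,0,0,0,0,0,0],[0.087,0,0,0,0,0,0],[0.087,0,0,0,0,0,0],[0.087,0,0,0,0,0,0],[0.087,0,0,0.02,0,0,0],[0.087,0,0,0.019,0,0,0],[0.087,0,0,0,0,0,0]]' && python3 -m handwheel '[[0.05,0,0,0,0,0,0],[0.05,0,0,0,0,0,0],[0.05,0,0,0,0,0,0],[0.05,0,0,0,0,0,0]]' 8; python3 -c "
from h import *
s=ctrl.get_state();print(s['joint_positions'],s['torque'],totool([.5003,.18,.079]))"
```

```text
time: 5.8
position: [0.4985, 0.1794, 0.0767]
tool_rot: [3.118, -0.373, -0.008]
ft_force: [-1.5, 0.1, -0.0]
grip_width: 1.0
grip_force: 0.0
time: 6.3
position: [0.5008, 0.18, 0.0798]
tool_rot: [3.119, -0.374, 0.001]
ft_force: [1.1, -0.2, 0.7]
grip_width: 0.664
grip_force: 8.0
[ 0.34891843  0.24844646 -0.83062055  1.85786418  0.20350491  1.12206693
 -2.36458379] [-0.06484015  0.04077002  0.0191128 ] [-5.18705630e-04  9.21087596e-05  7.95461287e-04]
```

```bash
python3 -m handwheel '[[0.04,0,0,0,0,0,0],[0.04,0,0,0,0,0,0],[0.04,0,0,0,0,0,0]]' 50 && python3 -m handwheel '[[0.04,0,0,0,0,0,-10],[0.04,0,0,0,0,0,-10],[0.04,0,0,0,0,0,-10],[0.04,0,0,0,0,0,-10],[0.04,0,0,0,0,0,0],[0.04,0,0,0,0,0,0]]'; python3 -c "
from h import *
s=ctrl.get_state();print(s['joint_positions'],s['torque'],totool([.5003,.18,.079]))"
```

```text
time: 6.68
position: [0.5009, 0.1799, 0.0798]
tool_rot: [3.119, -0.374, 0.001]
ft_force: [-0.5, -0.7, 4.3]
grip_width: 0.657
grip_force: 50.0
time: 7.42
position: [0.501, 0.1796, 0.0798]
tool_rot: [3.059, 0.714, 0.0]
ft_force: [-0.9, -2.0, 6.0]
grip_width: 0.659
grip_force: 50.0
[ 0.43700473  0.27784013 -0.93744625  1.85535252  0.2477817   1.1309935
 -1.70131212] [-0.40448153  0.19313986  0.13239787] [-0.00040097 -0.00067799  0.00076643]
```

```bash
python3 -m handwheel '[[0.04,0,0,0,0,0,-10],[0.04,0,0,0,0,0,-10],[0.04,0,0,0,0,0,-9],[0.04,0,0,0,0,0,0]]'; python3 -m handwheel '[[0.04,0,0,-0.002,0,0,0],[0.04,0,0,0,0,0,0],[0.04,0,0,0,0,0,0]]'; python3 -m handwheel '[[0.04,0,0,-0.001,0,0,0],[0.04,0,0,0,0,0,0],[0.04,0,0,0,0,0,0]]'; python3 -c "
from h import *
s=ctrl.get_state();print(s['joint_positions'],s['torque'],totool([.5003,.18,.079]))
im,d=snap('wrist','w3'); cv2.imwrite('pics/w3b.png',im[130:330,130:390].repeat(2,0).repeat(2,1))"
```

```text
time: 7.92
position: [0.501, 0.1806, 0.0798]
tool_rot: [-2.783, -1.456, -0.002]
ft_force: [-0.1, 0.1, 4.1]
grip_width: 0.653
grip_force: 50.0
time: 8.3
position: [0.5001, 0.1799, 0.081]
tool_rot: [-2.783, -1.458, 0.001]
ft_force: [-0.1, 0.1, -1.6]
grip_width: 0.656
grip_force: 50.0
time: 8.68
position: [0.5005, 0.1801, 0.0824]
tool_rot: [2.782, 1.459, -0.0]
ft_force: [-0.2, -0.5, -2.2]
grip_width: 0.652
grip_force: 50.0
[ 0.50762463  0.30421023 -1.02706579  1.85126494  0.28537051  1.1451256
 -1.2239636 ] [-0.00960362 -0.04361988  0.02465363] [-0.00019096 -0.00016858  0.00340418]
```

View pics/w3b.png

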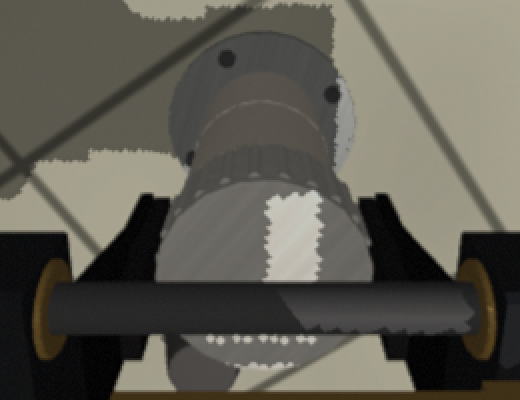

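The cap's brushed lines still run diagonally at about (260,230) relative to the fingers, so it has turned with the gripper and broken loose. Next I will feel for the ledge.

```bash
python3 -m handwheel '[[0.04,0,0,-0.001,0,0,0],[0.04,0,0,0,0,0,0]]'; python3 -m handwheel '[[0.04,0,0,0,0,0,-4],[0.04,0,0,0,0,0,0]]' |egrep 'pos|ft'; python3 -m handwheel '[[0.04,0,0,0,0,0,-4],[0.04,0,0,0,0,0,0]]'|egrep 'pos|ft'
```

```text
time: 8.98
position: [0.5004, 0.1799, 0.083]
tool_rot: [-2.782, -1.459, 0.0]
ft_force: [0.8, 2.0, -6.8]
grip_width: 0.659
grip_force: 50.0
position: [0.5, 0.1798, 0.083]
ft_force: [-0.1, -0.3, -5.3]
position: [0.5001, 0.1798, 0.083]
ft_force: [-0.4, -0.6, -5.8]
```

```bash
f(){ egrep 'pos|ft'|tr '\n' ' ';echo; }
python3 -m handwheel '[[0.04,0,0,0.002,0,0,-4],[0.04,0,0,-0.0025,0,0,0],[0.04,0,0,0,0,0,0],[0.04,0,0,0,0,0,0]]'|f
python3 -m handwheel '[[0.04,0,0,0.0025,0,0,-7],[0.04,0,0,-0.0025,0,0,0],[0.04,0,0,0,0,0,0],[0.04,0,0,0,0,0,0]]'|f
python3 -m handwheel '[[0.04,0,0,0.0025,0,0,-7],[0.04,0,0,-0.0025,0,0,0],[0.04,0,0,0,0,0,0],[0.04,0,0,0,0,0,0]]'|f
python3 -m handwheel '[[0.04,0,0,0.0025,0,0,-7],[0.04,0,0,-0.0025,0,0,0],[0.04,0,0,0,0,0,0],[0.04,0,0,0,0,0,0]]'|f
```

```text
position: [0.5008, 0.1801, 0.0839] ft_force: [1.8, 0.6, -7.1] 
position: [0.5007, 0.1801, 0.0842] ft_force: [-0.3, -1.3, -2.2] 
position: [0.5006, 0.1802, 0.0841] ft_force: [-0.7, 1.2, -0.7] 
position: [0.5003, 0.1801, 0.0837] ft_force: [-0.5, 1.6, -6.0]
```

Free at 88° and 95°, held at 81° and 102°. I will lower, turn back to about 91.5° and lift.

```bash
f(){ egrep 'pos|ft'|tr '\n' ' ';echo; }
python3 -m handwheel '[[0.04,0,0,0.0025,0,0,0],[0.04,0,0,0,0,0,10.5],[0.04,0,0,-0.0025,0,0,0],[0.04,0,0,0,0,0,0],[0.04,0,0,0,0,0,0]]'|f
python3 -m handwheel '[[0.04,0,0,-0.001,0,0,0],[0.04,0,0,0,0,0,0],[0.04,0,0,0,0,0,0]]'|f
python3 -m handwheel '[[0.04,0,0,-0.001,0,0,0],[0.04,0,0,0,0,0,0],[0.04,0,0,0,0,0,0]]'|f
```

```text
position: [0.5007, 0.1801, 0.0841] ft_force: [-1.8, 0.5, -1.1] 
position: [0.5007, 0.1801, 0.085] ft_force: [-1.2, 0.9, -1.6] 
position: [0.5007, 0.1801, 0.086] ft_force: [-0.5, -0.0, -0.9]
```

```bash
f(){ egrep 'pos|ft'|tr '\n' ' ';echo; }
python3 -m handwheel '[[0.04,0,0,-0.003,0,0,0],[0.04,0,0,-0.003,0,0,0],[0.04,0,0,0,0,0,0]]'|f
python3 -m handwheel '[[0.04,0,0,-0.006,0,0,0],[0.04,0,0,-0.01,0,0,0],[0.04,0,0,-0.015,0,0,0],[0.04,0,0,-0.02,0,0,0],[0.04,0,0,-0.02,0,0,0],[0.04,0,0,-0.01,0,0,0],[0.04,0,0,0,0,0,0],[0.04,0,0,0,0,0,0]]'
python3 -c "
from h import *
s=ctrl.get_state();print(s['joint_positions'],totool([.537,-.269,.17]))
im,d=snap('wrist','w4');im2,_=snap('scene','s4'); cv2.imwrite('pics/c4.png',np.hstack([im[100:384,100:420],cv2.resize(im2[60:202,230:390],(320,284))]))"
```

```text
position: [0.5007, 0.1801, 0.0922] ft_force: [-1.1, -0.5, -0.5] 
time: 14.22
position: [0.5002, 0.1797, 0.1723]
tool_rot: [-2.444, -1.973, 0.002]
ft_force: [-0.4, 0.4, -1.5]
grip_width: 0.66
grip_force: 50.0
[ 0.63994229  0.2309822  -1.15842982  1.7420875   0.21855331  1.31266242
 -0.77766682] [-0.43090484  0.13054956  0.00249807]
```

View pics/c4.png

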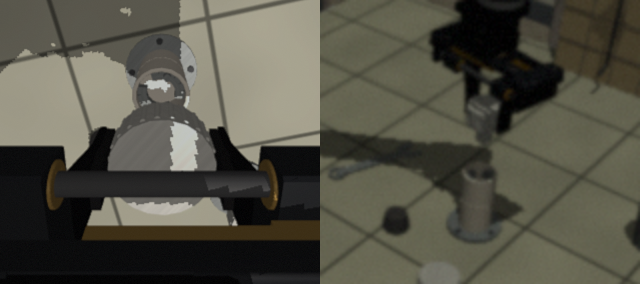

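The cap is out and held between the fingers, and the sleeve is open at (480,175) in the right half. Now I will carry it over the plate.

```bash
python3 -m handwheel '[[0.04,-0.02,0.006,0,0,0,0],[0.04,-0.04,0.012,0,0,0,0],[0.04,-0.045,0.0137,0,0,0,0],[0.04,-0.045,0.0137,0,0,0,0],[0.04,-0.045,0.0137,0,0,0,0],[0.04,-0.045,0.0137,0,0,0,0],[0.04,-0.045,0.0137,0,0,0,0],[0.04,-0.045,0.0137,0,0,0,0],[0.04,-0.045,0.0137,0,0,0,0],[0.04,-0.036,0.01,0,0,0,0],[0.04,-0.02,0.006,0,0,0,0],[0.04,0,0,0,0,0,0]]'
python3 -m handwheel '[[0.04,0,0,0,0,0,0],[0.04,0,0,0,0,0,0]]'
python3 -c "
from h import *
s=ctrl.get_state();print(s['joint_positions'],totool([.537,-.269,.09]))
im,d=snap('wrist','w5');im2,_=snap('scene','s5'); P,ok=cloud('w5')
for v in (60,100,130): print([np.round(pt('w5',u,v),4).tolist() for u in (150,250,350)])
cv2.imwrite('pics/c5.png',np.hstack([im,im2[:,:256]]))"
```

```text
time: 15.82
position: [0.5364, -0.2694, 0.1721]
tool_rot: [-2.445, -1.97, -0.0]
ft_force: [0.4, 0.8, -0.6]
grip_width: 0.652
grip_force: 50.0
time: 16.08
position: [0.5373, -0.2664, 0.1733]
tool_rot: [2.441, 1.977, 0.0]
ft_force: [-0.6, 0.3, -2.6]
grip_width: 0.658
grip_force: 50.0
[ 1.15910902  0.35183861 -0.91923677  1.58418765  0.28487165  1.34719778
 -0.00319119] [-0.00257724  0.00024668  0.08327805]
[[0.4375, -0.114, 0.0003], [0.5502, -0.1378, 0.0001], [0.663, -0.1616, -0.0]]
[[0.4235, -0.1559, 0.0003], [0.5406, -0.1806, 0.0001], [0.6578, -0.2054, 0.0]]
[[0.4121, -0.1895, 0.0001], [0.5333, -0.2145, 0.0065], [0.6537, -0.2406, 0.0001]]
```

View pics/c5.png

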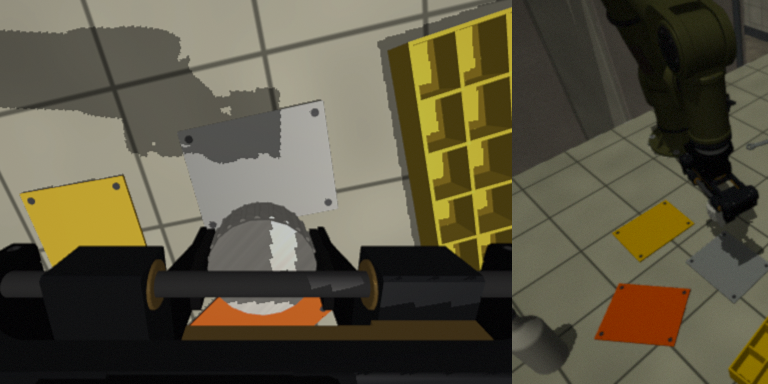

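The cap is held over the grey plate, whose far corners are at (183,133) and (322,101). The wrist depth gives a plate surface of 6.5 mm. I will lower it.

```bash
f(){ egrep 'pos|ft'|tr '\n' ' ';echo; }
python3 -m handwheel '[[0.04,-0.0015,0,0.02,0,0,0],[0.04,0,0,0.04,0,0,0],[0.04,0,0,0.04,0,0,0],[0.04,0,0,0.03,0,0,0],[0.04,0,0,0.02,0,0,0],[0.04,0,0,0.008,0,0,0],[0.04,0,0,0,0,0,0],[0.04,0,0,0,0,0,0]]'
python3 -m handwheel '[[0.04,0,0,0.002,0,0,0],[0.04,0,0,0,0,0,0],[0.04,0,0,0,0,0,0]]'|f
python3 -c "
from h import *
s=ctrl.get_state();print(s['joint_positions'],totool([.537,-.269,.006]))"
```

```text
time: 17.18
position: [0.5375, -0.2705, 0.0162]
tool_rot: [2.443, 1.972, 0.001]
ft_force: [-0.4, -0.0, -1.3]
grip_width: 0.656
grip_force: 50.0
position: [0.5366, -0.2702, 0.0132] ft_force: [-0.4, 0.1, -1.0] 
[ 1.09395636  0.50738543 -0.83819843  1.74652076  0.42275557  1.0780989
 -0.09874921] [0.00127481 0.00013669 0.00717905]
```

```bash
f(){ egrep 'pos|ft'|tr '\n' ' ';echo; }
python3 -m handwheel '[[0.04,0,0,0.002,0,0,0],[0.04,0,0,0.002,0,0,0],[0.04,0,0,0,0,0,0],[0.04,0,0,0,0,0,0]]'|f
python3 -m handwheel '[[0.04,0,0,0.001,0,0,0],[0.04,0,0,0,0,0,0],[0.04,0,0,0,0,0,0]]'|f
python3 -m handwheel '[[0.04,0,0,0.0007,0,0,0],[0.04,0,0,0,0,0,0],[0.04,0,0,0,0,0,0]]'|f
```

```text
position: [0.5365, -0.2701, 0.0089] ft_force: [-1.0, -1.0, -1.5] 
position: [0.5365, -0.2701, 0.008] ft_force: [-0.6, 0.1, -1.5] 
position: [0.5365, -0.2701, 0.0072] ft_force: [0.1, 0.1, -2.7]
```

```bash
f(){ egrep 'pos|ft'|tr '\n' ' ';echo; }
python3 -m handwheel '[[0.04,0,0,0.0006,0,0,0],[0.04,0,0,0,0,0,0],[0.04,0,0,0,0,0,0]]'|f
python3 -m handwheel '[[0.04,0,0,0.0006,0,0,0],[0.04,0,0,0,0,0,0],[0.04,0,0,0,0,0,0]]'|f
```

```text
position: [0.5365, -0.2701, 0.0067] ft_force: [0.6, 0.7, -1.2] 
position: [0.5365, -0.2701, 0.0061] ft_force: [0.0, 0.4, -1.6]
```

```bash
f(){ egrep 'pos|ft'|tr '\n' ' ';echo; }
python3 -m handwheel '[[0.04,0,0,0.0005,0,0,0],[0.04,0,0,0,0,0,0],[0.04,0,0,0,0,0,0]]'|f
python3 -m handwheel '[[0.04,0,0,0.0004,0,0,0],[0.04,0,0,0,0,0,0],[0.04,0,0,0,0,0,0]]'|f
```

```text
position: [0.5366, -0.2702, 0.0058] ft_force: [-0.7, 0.2, 1.6] 
position: [0.5366, -0.2702, 0.0058] ft_force: [-2.5, 0.1, 5.6]
```

Contact is about 7 N. Now I will ease the grip, open, and rise.

```bash
python3 -m handwheel '[[0.045,0,0,0,0,0,0],[0.045,0,0,0,0,0,0]]' 5
python3 -m handwheel '[[0.062,0,0,0,0,0,0],[0.07,0,0,0,0,0,0],[0.087,0,0,0,0,0,0],[0.087,0,0,0,0,0,0],[0.087,0,0,0,0,0,0],[0.087,0,0,0,0,0,0],[0.087,0,0,-0.01,0,0,0],[0.087,0,0,-0.03,0,0,0],[0.087,0,0,-0.04,0,0,0],[0.087,0,0,-0.04,0,0,0],[0.087,0,0,0,0,0,0],[0.087,0,0,0,0,0,0]]'
python3 -c "
from h import *
im,d=snap('wrist','w6');im2,_=snap('top','t6'); print(head('w6',(150,120,360,300),.05,.075))
cv2.imwrite('pics/c6.png',np.hstack([im,im2[100:300,100:350].repeat(1,0)[:, :256] if 0 else cv2.resize(im2[100:300,100:350],(280,384))]))"
```

```text
time: 20.55
position: [0.5367, -0.2702, 0.0058]
tool_rot: [2.444, 1.973, -0.0]
ft_force: [-2.4, 1.3, 4.6]
grip_width: 0.665
grip_force: 5.0
time: 22.05
position: [0.5362, -0.2702, 0.1252]
tool_rot: [2.444, 1.974, -0.001]
ft_force: [-0.8, -0.1, -1.1]
grip_width: 1.0
grip_force: 0.0
(2930, np.float64(0.0639568700924702), array([ 0.53601813, -0.26971151]), (0.5357779264450073, -0.2707514762878418), 0.029827028512954712)
```

View pics/c6.png

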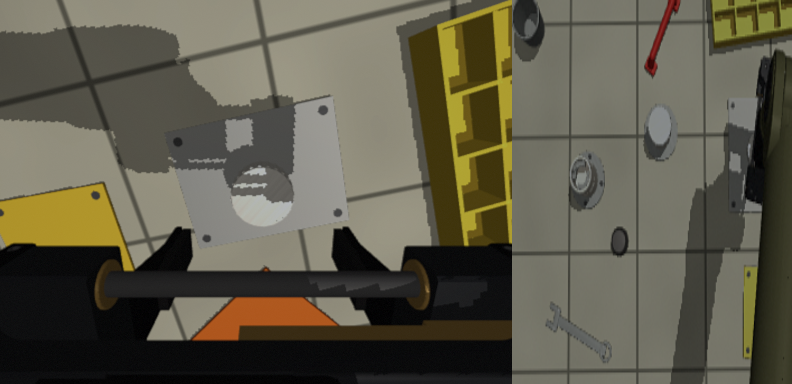

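The cap stands upright at (262,195), near the middle of the grey plate. Its head top measures 64 mm, as it should (6 + 58), the fingers are clear and everything else is in place. Handing in.

```bash
python3 -c "
from bench import ctrl
print(ctrl.close_job())"
```

```text
the job is handed in; nothing more can be done
None
```

The job is handed in at about 22 s of the 70 s, verdict not shown: the cap was broken loose, freed at about 91°, lifted off and set upright near the plate's centre with about 7 N; my first grasp closed on air above the cap because the fingertips sit 30 mm behind the reported TCP.

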